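# Re-tension the cam clamp of a tilted tube mixer

## Robot

A 6-joint arm with a two-finger parallel gripper is mounted at the origin on the work surface. World frame = base frame: x ahead of the robot, y to its left, z up, the work surface at z = 0. Lengths are in m, angles in rad, forces in N, time in s.
With the tool pointing down it reaches from about 0.225 to 0.875 m from the base axis. Payload 3.4 kg.
Tool frame: the origin (TCP) lies midway between the tips of the shut fingers; the grasp point (between the pads) lies 19 mm behind it (ctrl.tcp_to_grasp is the distance from the TCP to the grasp point, in m); y points along the fingers, x is the direction in which the jaws open and shut, and the axes are right-handed (so a half turn about y gives the same grasp; the last joint's range is limited). The gripper opens to 85 mm and grips with 20 to 120 N. Pads are 22 mm wide; open, the fingers measure 114 mm over their backs; the gripper's body (76 mm by 85 mm) begins 54 mm behind the grasp point. The pads swing forward as they close: fully open they stand 13 mm farther back than shut.
Start: joints at [0.999, 0.276, 1.505, -0, 1.361, -0.121], TCP at [0.251, 0.518, 0.231] pointing down, gripper open.
Joint ranges: [-2.89, 2.89], [-0.75, 2.08], [0.22, 2.7], [-1.18, 4.32], [0.11, 2.71], [-2.7, 2.7]. Speed limits (rad/s): [2.57, 2.57, 3.14, 3.14, 3.14, 3.14].

## Interface

Orientations are given as a 3x3 rotation matrix whose columns are the frame's x, y, z axes.
In Python, from workcell import ctrl gives the robot as it stands. The module is installed in compiled form; this text tells all that it offers.
- The arm moves only by the tool carry_out, never from a script. Its argument "steps" is a list of rows, each a list of 7 numbers: the shift along the world's x, y, z in mm, then the turn, a rotation vector about the world's x, y, z in degrees, then the gripper command: -1 is shut, 1 is fully open, values between are in proportion. A call has 1 to 10 rows; each row is the pose to reach, as a shift and turn from the pose commanded when the call began; what a row does not reach only later rows make up. A row lasts 1/8 s, in which the tool goes at most 62.5 mm and 10.7 degrees, less where a joint would pass 70% of its speed; a pose out of reach is approached as far as the arm can. A call with a gripper value outside its range is refused whole. The fingers move at their own pace and stop on an object; "squeeze" is the grip in N (left out, the last holds). Time passes only in rows, so rows that repeat a pose let the fingers close. It gives the time, the measured TCP pose, the force and the opening at its end, in the units of the state.
- ctrl.get_obs(): the state, without advancing time (a new reading comes with each control period).
- ctrl.get_image(name): name is "scene" or "top" or "wrist"; returns the picture (400x640x3 uint8, blue, green, red); there is no depth.
- ctrl.get_calibration(name): a dict with "fov_y" (degrees; the focal length in pixels is half the picture's height over the tangent of half this angle, whatever the lens; pixels are square), "cx", "cy" (the principal point, pixels), "k1" (the pictures are not rectified: a ray, as slopes to the right and down, at radius r is drawn at 1 + k1 r^2 times it, then the intrinsics apply), "xyz" and "rotation" of the camera in the world. Camera axes: x right, y down, z forward; pixel columns grow to the right and rows downward; lengths in m; the calibration is good to about 2 mm. A picture is of the moment at which its call begins: read the wrist's pose just before it. get_calibration takes no time and is no camera call; for the wrist camera it gives the pose at the moment of the call.
- ctrl.finish_job(): hands the job in, once; it reports no verdict.
The state is a dict: "clock": time; "joints": joint angles; "qd": joint speeds; "tau": joint torques, N m; "ee_pos": TCP position; "tcp_rot": TCP orientation; "wrist_force": force on the tool from outside, world axes, zero at the start; "wrist_torque": the same for the moment, N m; "opening": finger opening in m.
Only numpy, scipy, OpenCV 4.12 (cv2) and the standard library are available. Lean on these libraries where they do the work, as an engineer would, in place of code of your own. Each camera call takes 0.05 s, during which the arm holds its last target. There are 200 camera calls.

## Task

The blue hold-down bar over the tube tray on the tilted mixer is set wrong. Flip its red cam lever fully open, turn the grey adjusting nut clockwise until the bar just touches the tray and the nut stops, back the nut off by a quarter of a turn, then fold the lever fully down again to clamp the tray and let go. Leave the other things on the bench where they are.

Things in the scene. Friction and masses are not known exactly. Their poses are not given: they have to be found in the camera images.
- mixer: Tube mixer fixed to the bench: white base 220 (x) x 240 (y) x 55 mm high. Origin under its centre, z up, x from its front (robot side) to its back. It carries a sloped aluminium deck with a black tube tray, a blue hold-down bar across it, a grey nut at the bar's -y end and a red cam lever at its +y end, 130 mm from the nut.
- deck_top (a point): Centre of the top face of the aluminium deck (150 up-slope x 200 mm), 125 mm above the bench. Its x is the up-slope direction, y the mixer's y, z the deck's normal, leaning 35 degrees from vertical towards the mixer's front (-x). On it lies the tray, 130 up-slope x 94 x 25 mm thick; its coloured tube caps rise 9 mm more.
- bar_top (a point): Middle of the top of the blue hold-down bar (166 mm long along the mixer's y, 20 mm wide, 12 mm thick). 37 mm off the deck when it just touches the tray with the lever open. It moves only square to the deck, with nut and lever.
- nut_grip (a point): Centre of the round knurled grey adjusting nut (30 mm diameter, 28 mm tall, yellow stripe on top), on its axis, half-way up. Its z is the nut's axis = the deck's normal (35 degrees from vertical); its x, y turn with it. 62 mm off the deck with the lever open, 59 closed: turning does not move it. It drives the bar 8 mm a turn; 7 to 11 mm are free between nut and bar.
- nut (a joint): Turn of the adjusting nut, rad: 0 = screwed right down, a hard stop (with the lever open the bar then just touches the tray); grows anticlockwise seen from above the nut (loosening), to 4.0. A quarter turn back from the stop reads 1.57. Stays where it is left; friction 0.06 N m.
- lever_tip (a point): Centre of the red grip barrel at the lever's free end: a cylinder 16 mm in diameter and 16 mm long whose axis lies along the deck's up-slope direction at every lever angle, so its flat ends face up-slope and down-slope. Lever closed: 59 mm off the deck, 21 to 25 mm above the bar's top.
- lever_pivot (a point): Pivot of the cam lever, fixed on the mixer near the bar's +y end, 59 mm off the deck. The pivot axis runs up-slope; the barrel's centre is 70 mm from it. The steel yoke round it is 28 mm wide.
- lever (a joint): Cam lever, rad: 0 = fully closed (along the bar, pointing from the pivot to the mixer's -y, towards the nut); it swings up off the deck and over to the mixer's +y, to 2.0 = fully open (a stop). Stays where it is left; friction 0.10 N m, about 1.5 N at the barrel. Opening raises bar and nut 3 mm; closing presses them down 3 mm.
- rack: Bystander: blue rack 70 x 160 mm with capped tubes, 91 mm high; origin under its centre.
- spray: Bystander: clear bottle, 64 mm diameter, 160 mm high; origin under its centre.
- pot: Bystander beside the mixer: white specimen pot with orange cap, 56 mm diameter, 60 mm high; origin under its centre.
- tips: Bystander: green and white pipette-tip box 120 x 85 x 70 mm; origin under its centre.
- driver: Bystander in front of the mixer: yellow screwdriver 160 mm long lying on the bench; origin under its middle.
- spare_nut: Bystander beside the mixer: a loose spare nut like the mounted one, standing on the bench; not to be used; origin under its centre.
- capbox: Bystander: open grey box 110 x 140 x 35 mm; origin under its centre.

How it is judged:
By the outcome, as a careful person would: the job done as asked, in the order asked, and still so for the second after the job is handed in, with the robot touching nothing.
It also fails if it takes over 70 s, if anything falls off the work surface, if the arm or the gripper's body presses on something with over 40 N, if the wrist force passes 120 N, or if a joint passes its speed limit or range.

## Working session

There is one attempt and no reset: what is moved stays moved. The work goes in short steps, Python scripts to look and compute and a tool call to move; the robot and the scene stay as the last step left them, time stands still between calls to the robot, and variables do not carry over. Pictures are saved under pics/ and viewed, about 8 in all and at most 12, crops included, and the job is handed in when it is done.

Besides the shell and the picture viewer there is one more tool, called after ">>>" by a JSON object that holds its "api" and its "payload". carry_out: Moves the arm, as the interface text tells. Its arguments: {"type":"object","properties":{"steps":{"type":"array"},"squeeze":{"type":"number"}},"required":["steps"]}

```bash
mkdir -p pics; ls; python3 - <<'E'
from workcell import ctrl
import cv2,numpy as np
for n in("scene","top"):
    im=ctrl.get_image(n);cv2.imwrite(f"pics/{n}0.png",im)
    c=ctrl.get_calibration(n);print(n,{k:np.round(v,4).tolist() for k,v in c.items()})
o=ctrl.get_obs();print({k:np.round(v,3).tolist() for k,v in o.items()},ctrl.tcp_to_grasp)
print({k:np.round(v,4).tolist() for k,v in ctrl.get_calibration("wrist").items()})
E
```

```text
pics
scene {'fov_y': 56.3331, 'cx': 318.1222, 'cy': 199.6291, 'k1': 0.0042, 'xyz': [0.943, -0.446, 1.0981], 'rotation': [[0.7458, 0.5686, -0.3472], [0.6662, -0.6379, 0.3864], [-0.0018, -0.5195, -0.8545]]}
top {'fov_y': 53.5456, 'cx': 315.4431, 'cy': 194.1215, 'k1': -0.0981, 'xyz': [0.3772, 0.0203, 1.2055], 'rotation': [[-0.0173, -0.991, 0.1326], [-0.9998, 0.0166, -0.0069], [0.0047, -0.1327, -0.9912]]}
{'clock': 0.1, 'joints': [0.999, 0.277, 1.506, -0.0, 1.361, -0.121], 'qd': [-0.001, -0.003, -0.004, -0.001, 0.0, 0.001], 'tau': [0.001, -41.77, -24.641, -0.0, 0.006, 0.0], 'ee_pos': [0.25, 0.517, 0.231], 'tcp_rot': [[0.436, -0.001, -0.9], [0.9, -0.001, 0.436], [-0.002, -1.0, 0.0]], 'wrist_force': [-0.09, -0.119, -0.558], 'wrist_torque': [-0.017, 0.048, 0.005], 'opening': 0.086} 0.0187
{'fov_y': 61.552, 'cx': 319.2416, 'cy': 199.2475, 'k1': 0.0124, 'xyz': [0.1911, 0.5465, 0.3735], 'rotation': [[0.4361, 0.8677, 0.2387], [0.8999, -0.4202, -0.1169], [-0.0012, 0.2658, -0.964]]}
```

View pics/scene0.png

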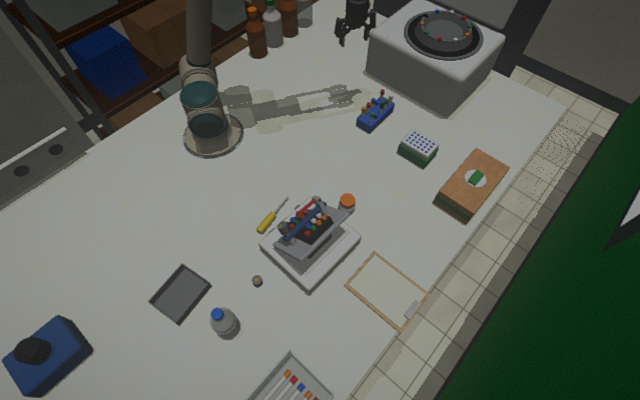

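View pics/top0.png

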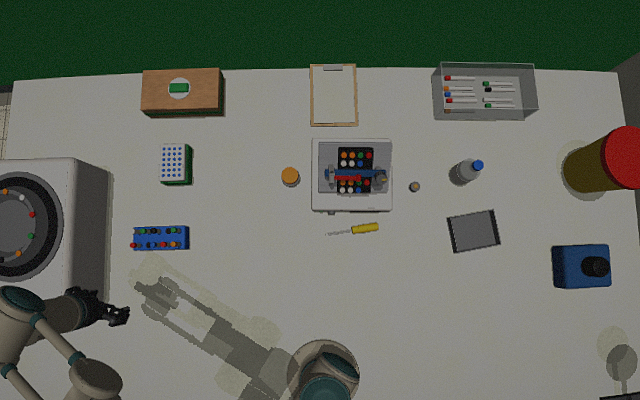

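The scene view shows the mixer at about (310,240). In the top view it is at (352,175), with the red lever near (347,177), the nut near (381,178), the pot at (290,177), the spare nut at (414,186) and the driver at (355,230). Next I'll get a rough position and zoom in.

```bash
cat > h.py <<'E'
import numpy as np,cv2
from workcell import ctrl
def K(c):
    f=200/np.tan(np.radians(c["fov_y"])/2); return np.array([[f,0,c["cx"]],[0,f,c["cy"]],[0,0,1]])
def ray(c,uv):
    p=cv2.undistortPoints(np.array([[uv]],float),K(c),np.array([c["k1"],0,0,0,0.]))[0,0]
    d=np.array(c["rotation"])@[p[0],p[1],1]; return np.array(c["xyz"]),d/np.linalg.norm(d)
def onz(c,uv,z):
    o,d=ray(c,uv); return o+d*(z-o[2])/d[2]
def tri(l):  # [(cal,uv),...]
    A=np.zeros((3,3));b=np.zeros(3);R=[ray(*x) for x in l]
    for o,d in R: P=np.eye(3)-np.outer(d,d);A+=P;b+=P@o
    x=np.linalg.solve(A,b); return x,[1e3*np.linalg.norm(np.cross(x-o,d)) for o,d in R]
def proj(c,X):
    R=np.array(c["rotation"]).T
    return cv2.projectPoints(np.array(X,float).reshape(-1,1,3),R,-R@np.array(c["xyz"]),K(c),np.array([c["k1"],0,0,0,0.]))[0][:,0]
E
python3 - <<'E'
from h import *
c=ctrl.get_calibration("top");s=ctrl.get_calibration("scene")
for n,uv,z in(("nut",(381,178),.17),("levertip",(333,177),.17),("base corner FL",(312,211),.055),("FR",(392,208),.055),("BL",(314,139),.055),("BR",(391,139),.055),("pot",(290,177),.06),("spare",(414,186),.028),("drv",(355,230),.01)): print(n,onz(c,uv,z).round(3))
a=cv2.imread("pics/top0.png")[125:225,280:420];b=cv2.imread("pics/scene0.png")[180:300,245:385]
cv2.imwrite("pics/z1.png",np.hstack([cv2.resize(a,(400,286),interpolation=2)[:286],cv2.resize(b,(334,286),interpolation=2)]))
E
```

```text
nut [ 0.556 -0.162  0.17 ]
levertip [ 0.561 -0.034  0.17 ]
base corner FL [0.482 0.023 0.055]
FR [ 0.486 -0.211  0.055]
BL [0.697 0.014 0.055]
BR [ 0.694 -0.217  0.055]
pot [0.582 0.086 0.06 ]
spare [ 0.555 -0.287  0.028]
drv [ 0.426 -0.105  0.01 ]
```

View pics/z1.png

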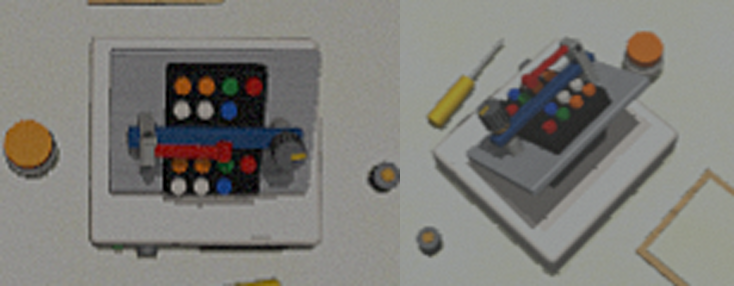

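The bar spans the deck with the lever closed and lying along it toward the nut. In the left half of the zoom, the yoke is near (147,145), the lever tip near (223,150) and the nut near (290,150). Now I'll bring the wrist camera over, square to the deck.

```bash
cat >> h.py <<'E'
from scipy.spatial.transform import Rotation as Ro
def delta(pos,R,p0=None,R0=None):
    o=ctrl.get_obs(); p0=o["ee_pos"] if p0 is None else p0; R0=o["tcp_rot"] if R0 is None else R0
    return (1e3*(np.array(pos)-p0)).round(1), np.degrees(Ro.from_matrix(np.array(R)@np.array(R0).T).as_rotvec()).round(2)
E
python3 - <<'E'
from h import *
s,c=np.sin(np.radians(35)),np.cos(np.radians(35))
y=np.array([s,0,-c]);z=np.array([-c,0,-s]);x=np.cross(y,z)
print(delta([.485,-.097,.29],np.c_[x,y,z]))
E
```

```text
(array([ 234.7, -614.1,   59.5]), array([ -7.8 , -34.43,  25.04]))
```

>>> {"api": "carry_out", "payload": {"steps": [[0,-30,60,0,0,0,1],[30,-90,80,-1,-4,3,1],[60,-150,80,-2,-8,6,1],[90,-210,80,-3,-13,9,1],[120,-270,80,-4,-18,12,1],[150,-330,80,-5,-22,16,1],[180,-390,80,-6,-26,19,1],[200,-450,80,-7,-30,22,1],[220,-510,70,-7.5,-33,24,1],[235,-560,60,-7.8,-34.4,25,1]]}}

```text
clock: 1.35
ee_pos: [0.4665, 0.0162, 0.2984]
tcp_rot: [[0.003, 0.563, -0.827], [1.0, 0.004, 0.006], [0.006, -0.827, -0.563]]
wrist_force: [1.3, 0.3, 0.0]
opening: 0.0854
```

>>> {"api": "carry_out", "payload": {"steps": [[0,-54,0,0,0,0,1],[0,-54,0,0,0,0,1],[0,-54,0,0,0,0,1]]}}

```text
clock: 1.72
ee_pos: [0.4665, -0.0367, 0.298]
tcp_rot: [[0.005, 0.56, -0.828], [1.0, 0.004, 0.008], [0.008, -0.828, -0.56]]
wrist_force: [0.6, -0.6, -0.7]
opening: 0.0856
```

```bash
python3 - <<'E'
from h import *
import pickle
o=ctrl.get_obs();print(o["clock"],o["ee_pos"].round(4),np.round(o["joints"],2),np.round(o["tcp_rot"],3).tolist())
c=ctrl.get_calibration("wrist");im=ctrl.get_image("wrist");cv2.imwrite("pics/w1.png",im);pickle.dump(c,open("w1.pkl","wb"))
E
```

```text
1.725 [ 0.4665 -0.0367  0.298 ] [-0.41 -0.23  2.02  0.31  0.82 -2.12] [[0.005, 0.56, -0.828], [1.0, 0.004, 0.008], [0.008, -0.828, -0.56]]
```

View pics/w1.png

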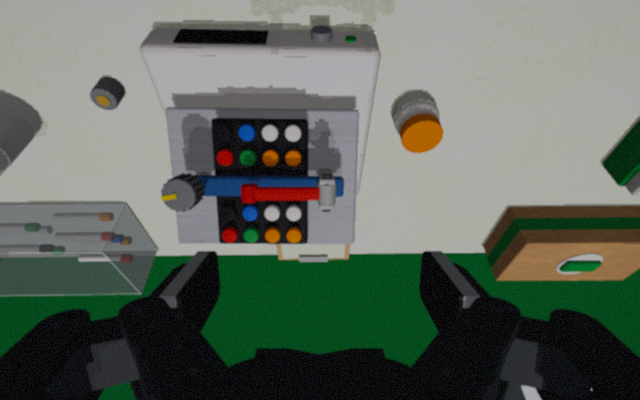

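The wrist view shows the nut at (183,192) with its yellow stripe pointing left, the barrel at (249,194), the yoke at (327,193) and the deck corners near (168,110), (357,110), (180,243) and (354,243). I'll shift −y for a second view.

>>> {"api": "carry_out", "payload": {"steps": [[0,-50,0,0,0,0,1],[0,-100,0,0,0,0,1],[0,-100,0,0,0,0,1],[0,-100,0,0,0,0,1]]}}

```text
clock: 2.28
ee_pos: [0.4671, -0.1339, 0.2981]
tcp_rot: [[-0.001, 0.56, -0.828], [1.0, 0.007, 0.004], [0.008, -0.828, -0.56]]
wrist_force: [-0.6, -0.5, -0.9]
opening: 0.0853
```

```bash
python3 - <<'E'
from h import *
import pickle
o=ctrl.get_obs();print(o["clock"],o["ee_pos"].round(4),np.round(o["joints"],2),np.round(o["tcp_rot"],3).tolist())
c=ctrl.get_calibration("wrist");im=ctrl.get_image("wrist");cv2.imwrite("pics/w2.png",im);pickle.dump(c,open("w2.pkl","wb"))
a=cv2.imread("pics/w1.png")
# crops x4: 200 wide
A=a[100:250,160:360];B=im[100:250,250:450]
cv2.imwrite("pics/z2.png",np.vstack([cv2.resize(t,None,fx=4,fy=4,interpolation=2)[240:520] for t in(A,B)]))
for n,i in(("w1",a),("w2",im)):
    h=cv2.cvtColor(i,cv2.COLOR_BGR2HSV)
    for nm,lo,hi in(("red",(0,170,90),(4,255,255)),("yel",(22,130,90),(35,255,255)),("blue",(100,120,40),(125,255,255)),("org",(8,180,120),(18,255,255))):
        N,l,s,ce=cv2.connectedComponentsWithStats(cv2.inRange(h,lo,hi))
        print(n,nm,[(s[k].tolist(),ce[k].round(1).tolist()) for k in range(1,N) if s[k,4]>15 and 90<ce[k][1]<260])
E
```

```text
2.275 [ 0.4671 -0.1339  0.2981] [-0.72 -0.17  1.98  0.49  0.93 -2.5 ] [[-0.001, 0.56, -0.828], [1.0, 0.007, 0.004], [0.008, -0.828, -0.56]]
w1 red [([217, 150, 16, 16, 189], [224.6, 157.7]), ([241, 186, 78, 17, 975], [277.5, 193.9]), ([222, 229, 15, 14, 155], [229.0, 235.3])]
w1 yel [([162, 194, 15, 7, 73], [168.7, 196.9])]
w1 blue [([237, 124, 20, 18, 273], [246.4, 132.5]), ([197, 175, 122, 22, 1537], [250.7, 183.1]), ([335, 177, 8, 19, 129], [338.8, 186.0]), ([241, 205, 18, 17, 242], [249.9, 212.8]), ([114, 237, 7, 5, 19], [116.7, 239.8])]
w1 org [([402, 120, 40, 32, 994], [421.8, 135.7]), ([263, 151, 15, 11, 137], [270.2, 156.4]), ([286, 151, 15, 13, 156], [292.8, 157.2]), ([265, 229, 15, 14, 149], [271.9, 235.3]), ([286, 229, 15, 14, 135], [293.2, 235.2])]
w2 red [([317, 149, 16, 16, 190], [324.6, 156.3]), ([348, 185, 79, 17, 951], [384.8, 192.6]), ([316, 227, 15, 15, 152], [323.0, 234.0])]
w2 yel [([273, 192, 15, 7, 76], [280.0, 195.2])]
w2 blue [([339, 122, 19, 19, 269], [347.8, 131.1]), ([274, 175, 6, 8, 26], [276.0, 177.7]), ([301, 174, 122, 22, 1559], [351.5, 182.3]), ([0, 185, 41, 29, 846], [20.1, 198.9]), ([337, 203, 17, 18, 236], [345.0, 211.4])]
w2 org [([480, 120, 44, 32, 995], [502.1, 135.2]), ([363, 149, 15, 12, 138], [369.9, 155.2]), ([385, 150, 15, 13, 157], [392.3, 156.2]), ([359, 228, 15, 14, 144], [365.7, 234.0]), ([380, 228, 15, 14, 158], [387.0, 234.6])]
```

View pics/z2.png

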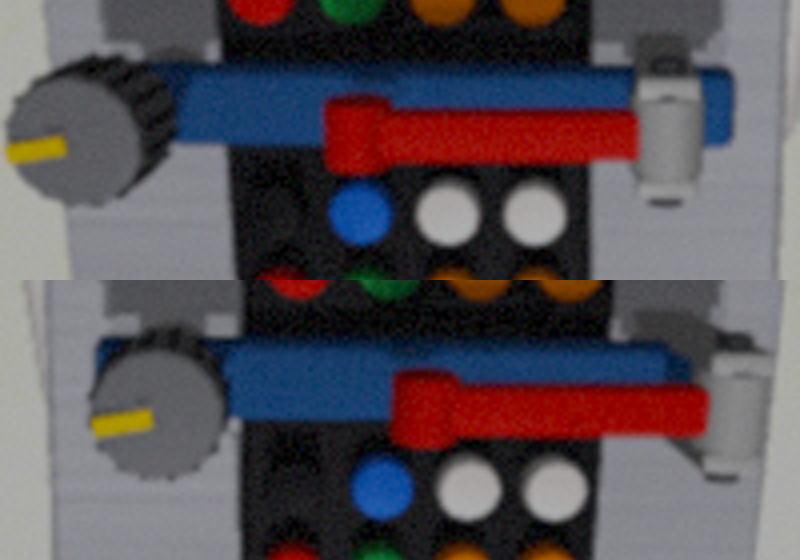

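```bash
python3 - <<'E'
from h import *
import pickle
c1,c2=[pickle.load(open(f"w{i}.pkl","rb")) for i in(1,2)]
P={}
for n,a,b in(("nuttop",(178.5,193.3),(288.75,192.5)),("stripe",(168.7,196.9),(280,195.2)),("barrel",(249.3,193.75),(356.3,192.75)),("yoke",(327,195),(434.5,193.75)),
 ("capR0",(224.6,157.7),(324.6,156.3)),("capR1",(229,235.3),(323,234)),("capO0",(292.8,157.2),(392.3,156.2)),("capO1",(293.2,235.2),(387,234.6)),("capB0",(246.4,132.5),(347.8,131.1))):
    P[n],e=tri([(c1,a),(c2,b)]);print(n,P[n].round(4),np.round(e,2))
up=(P["capR1"]-P["capR0"]+P["capO1"]-P["capO0"]);yy=P["capR0"]-P["capO0"]+P["capR1"]-P["capO1"]
print("up",up/np.linalg.norm(up),"tilt",np.degrees(np.arctan2(up[2],np.hypot(*up[:2]))),"y",-yy/np.linalg.norm(yy))
d=P["yoke"]-P["barrel"];print("yoke-barrel",d,np.linalg.norm(d));d=P["yoke"]-P["nuttop"];print(d)
t=ctrl.get_calibration("top");s=ctrl.get_calibration("scene")
print("reproj top",{k:proj(t,v).round(1).tolist() for k,v in P.items() if k[0]!="c"})
E
```

```text
nuttop [ 0.5529 -0.1598  0.1826] [0.39 0.39]
stripe [ 0.5526 -0.1672  0.1864] [0.01 0.01]
barrel [ 0.5596 -0.0996  0.1777] [0.19 0.19]
yoke [ 0.5595 -0.0294  0.1798] [0.03 0.03]
capR0 [ 0.5528 -0.1275  0.1366] [0.01 0.01]
capR1 [ 0.6177 -0.1292  0.1826] [0.03 0.03]
capO0 [ 0.5538 -0.0617  0.1357] [0.11 0.11]
capO1 [ 0.6186 -0.0635  0.183 ] [0.27 0.27]
capB0 [ 0.5344 -0.1053  0.1216] [0.01 0.01]
up [ 0.81175414 -0.02166998  0.58359715] tilt 35.70394669569507 y [ 0.01509938  0.99987671 -0.00430922]
yoke-barrel [-7.80801003e-06  7.01683096e-02  2.08267267e-03] 0.07019921123279386
[ 0.00666819  0.13046337 -0.0028028 ]
reproj top {'nuttop': [[381.0, 178.4]], 'stripe': [[384.1, 178.2]], 'barrel': [[357.9, 176.6]], 'yoke': [[331.3, 176.8]]}
```

The lever is closed, and the zoom fixes the nut, barrel and yoke. Triangulated spans are yoke–barrel 70.2 mm, nut–yoke 130.5 mm and tilt 35.7°, which agree with the text. Yaw is about −1.3°. Next is the pre-grasp for the lever, with the jaws along the slope.

```bash
cat >> h.py <<'E'
ps=np.radians(-1.3);t35=np.radians(35.2)
u=np.array([np.cos(t35)*np.cos(ps),np.cos(t35)*np.sin(ps),np.sin(t35)])
n=np.array([-np.sin(t35)*np.cos(ps),-np.sin(t35)*np.sin(ps),np.cos(t35)])
my=np.cross(n,u)
RL=np.c_[u,-n,np.cross(u,-n)]
barrel=np.array([.5596,-.0996,.1777])-.0015*n; pivot=barrel+.070*my
nuttop=np.array([.5527,-.1598,.1826]); g=.0187
E
python3 - <<'E'
from h import *
print(u,n,my)
T=barrel+.006*n-g*n
print(delta(T+.06*n,RL)); print("then",-60*n)
E
```

```text
[ 0.81693457 -0.01853884  0.57643232] [-0.57628395  0.01307771  0.8171449 ] [2.26873336e-02 9.99742609e-01 1.73472348e-18]
(array([ 66.1,  34.6, -83.1]), array([ 50.91,  -1.11, -75.28]))
then [ 34.57703687  -0.78466273 -49.0286939 ]
```

>>> {"api": "carry_out", "payload": {"steps": [[5,5,0,5.6,-0.1,-8.3,1],[10,10,0,11.2,-0.2,-16.6,1],[15,15,0,16.8,-0.4,-24.9,1],[20,20,-5,22.4,-0.5,-33.2,1],[30,25,-20,28,-0.6,-41.5,1],[40,30,-35,33.6,-0.8,-49.8,1],[50,34.6,-50,39.2,-0.9,-58.1,1],[60,34.6,-70,45,-1,-66.5,1],[66.1,34.6,-83.1,50.9,-1.1,-75.3,1],[66.1,34.6,-83.1,50.9,-1.1,-75.3,1]]}}

```text
clock: 3.58
ee_pos: [0.5327, -0.0985, 0.2143]
tcp_rot: [[0.82, 0.572, 0.019], [-0.017, -0.01, 1.0], [0.572, -0.821, 0.001]]
wrist_force: [0.3, 0.5, -0.9]
opening: 0.0854
```

```bash
python3 - <<'E'
from h import *
import pickle
o=ctrl.get_obs();print(o["clock"],np.round(o["joints"],2),o["wrist_force"].round(1))
T=barrel+.006*n-g*n
print(delta(T+.06*n,RL))
c=ctrl.get_calibration("wrist");im=ctrl.get_image("wrist");cv2.imwrite("pics/w3.png",im);pickle.dump(c,open("w3.pkl","wb"))
print({k:proj(c,v).round(1).tolist() for k,v in dict(barrel=barrel,pivot=pivot,nuttop=nuttop,bp=barrel+.008*u,bm=barrel-.008*u).items()})
E
```

```text
3.575 [-0.49 -0.02  2.08  0.5   0.58 -0.82] [ 0.3  0.5 -0.9]
(array([ 0.5, -0.5,  0.8]), array([-0.08, -0.34, -0.19]))
{'barrel': [[319.1, 224.3]], 'pivot': [[319.3, 102.2]], 'nuttop': [[316.2, 321.4]], 'bp': [[332.5, 224.4]], 'bm': [[305.7, 224.3]]}
```

View pics/w3.png

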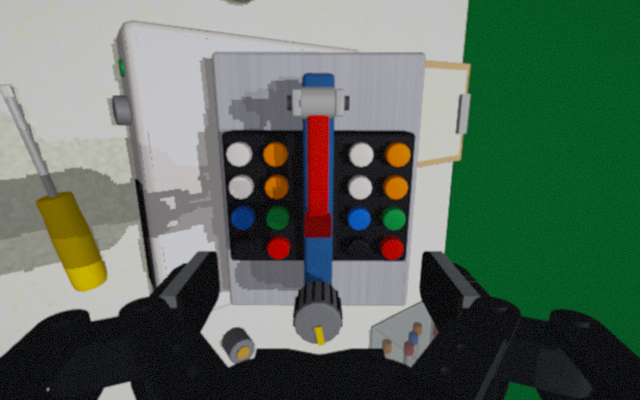

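The barrel shows at (318,225), against a prediction of (319,224). I'll descend and grip.

>>> {"api": "carry_out", "payload": {"steps": [[12,0,-17,0,0,0,1],[24,0,-34,0,0,0,1],[34.6,0,-49,0,0,0,1],[34.6,0,-49,0,0,0,0.2],[34.6,0,-49,0,0,0,-0.3],[34.6,0,-49,0,0,0,-1],[34.6,0,-49,0,0,0,-1],[34.6,0,-49,0,0,0,-1],[34.6,0,-49,0,0,0,-1],[34.6,0,-49,0,0,0,-1]], "squeeze": 30}}

```text
clock: 4.88
ee_pos: [0.5657, -0.1017, 0.1653]
tcp_rot: [[0.821, 0.571, 0.025], [-0.021, -0.014, 1.0], [0.571, -0.821, 0.0]]
wrist_force: [-5.8, -3.6, 0.2]
opening: 0.0149
```

```bash
python3 - <<'E'
from h import *
o=ctrl.get_obs();print(o["opening"],o["ee_pos"],o["wrist_force"].round(1))
print(delta(barrel+.006*n-g*n,RL))
for th in np.arange(.2,2.05,.2): print(round(th,2),(70*((1-np.cos(th))*my+np.sin(th)*n)).round(1).tolist())
E
```

```text
0.014893909506997335 [ 0.56570669 -0.10167036  0.16530276] [-5.8 -3.6  0.2]
(array([2.1, 1.9, 0.8]), array([-0.03, -0.39,  0.12]))
0.2 [-8.0, 1.6, 11.4]
0.4 [-15.6, 5.9, 22.3]
0.6 [-22.5, 12.7, 32.3]
0.8 [-28.5, 21.9, 41.0]
1.0 [-33.2, 32.9, 48.1]
1.2 [-36.6, 45.5, 53.3]
1.4 [-38.4, 59.0, 56.4]
1.6 [-38.7, 72.9, 57.2]
1.8 [-37.3, 86.8, 55.7]
2.0 [-34.4, 99.9, 52.0]
```

>>> {"api": "carry_out", "payload": {"steps": [[-4,0.5,5.5,0,0,0,-1],[-8,1.6,11.4,0,0,0,-1],[-15.6,5.9,22.3,0,0,0,-1],[-22.5,12.7,32.3,0,0,0,-1],[-28.5,21.9,41,0,0,0,-1],[-28.5,21.9,41,0,0,0,-1]]}}

```text
clock: 5.62
ee_pos: [0.5373, -0.0781, 0.2068]
tcp_rot: [[0.821, 0.571, 0.023], [-0.02, -0.011, 1.0], [0.571, -0.821, 0.002]]
wrist_force: [-4.8, 1.4, -5.4]
opening: 0.0152
```

>>> {"api": "carry_out", "payload": {"steps": [[-4.7,11,7.1,0,0,0,-1],[-8.1,23.6,12.3,0,0,0,-1],[-9.9,37.1,15.4,0,0,0,-1],[-10.2,51,16.2,0,0,0,-1],[-8.8,64.9,14.7,0,0,0,-1],[-7.5,72,13,0,0,0,-1],[-5.9,78,11,0,0,0,-1],[-5.9,78,11,0,0,0,-1]]}}

```text
clock: 6.62
ee_pos: [0.5313, -0.0005, 0.2181]
tcp_rot: [[0.821, 0.571, 0.025], [-0.022, -0.012, 1.0], [0.571, -0.821, 0.003]]
wrist_force: [-12.5, 3.4, 4.4]
opening: 0.0146
```

>>> {"api": "carry_out", "payload": {"steps": [[0.7,3,-1.5,0,0,0,-1],[1.7,6,-3,0,0,0,-1],[1.7,6,-3,0,0,0,-1]]}}

```text
clock: 7.0
ee_pos: [0.5332, 0.0054, 0.2156]
tcp_rot: [[0.82, 0.571, 0.025], [-0.022, -0.012, 1.0], [0.572, -0.821, 0.003]]
wrist_force: [-14.0, 3.8, 6.7]
opening: 0.0148
```

>>> {"api": "carry_out", "payload": {"steps": [[-0.5,2,1,0,0,0,-1],[-0.2,4,0.5,0,0,0,-1],[-0.2,4,0.5,0,0,0,-1]]}}

```text
clock: 7.38
ee_pos: [0.5336, 0.0078, 0.2149]
tcp_rot: [[0.821, 0.571, 0.026], [-0.022, -0.014, 1.0], [0.571, -0.821, 0.001]]
wrist_force: [-5.0, -3.9, -4.4]
opening: 0.0148
```

```bash
python3 - <<'E'
from h import *
import pickle
o=ctrl.get_obs();print(o["clock"],o["ee_pos"].round(4),o["wrist_force"].round(1))
c=ctrl.get_calibration("wrist");im=ctrl.get_image("wrist");cv2.imwrite("pics/w4.png",im)
sc=ctrl.get_image("scene");cv2.imwrite("pics/s4.png",sc)
cv2.imwrite("pics/z4.png",np.vstack([cv2.resize(im,(480,300)),cv2.resize(sc[180:280,250:410],(480,300),interpolation=2)]))
print(proj(c,[pivot+.07*(-np.cos(a)*my+np.sin(a)*n) for a in(1.8,1.9,2.0,2.1)]).round(1).tolist())
E
```

```text
7.375 [0.5336 0.0078 0.2149] [-5.  -3.9 -4.4]
[[320.4, 323.6], [320.4, 306.9], [320.3, 289.8], [320.3, 272.9]]
```

View pics/z4.png

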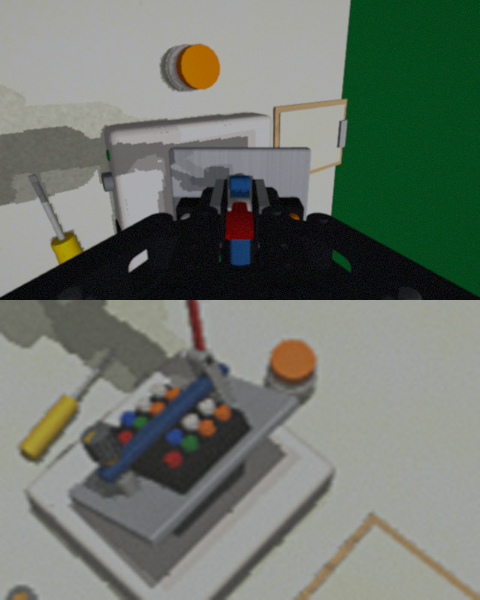

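The lever stands up in the gripper, with the red barrel at about (240,215) of the upper half. I'll press a little further to confirm the stop.

>>> {"api": "carry_out", "payload": {"steps": [[0.7,2.7,-1,0,0,0,-1],[1.2,4.5,-1.7,0,0,0,-1],[1.2,4.5,-1.7,0,0,0,-1]]}}

```text
clock: 7.85
ee_pos: [0.5349, 0.0123, 0.2132]
tcp_rot: [[0.821, 0.571, 0.026], [-0.022, -0.014, 1.0], [0.571, -0.821, 0.001]]
wrist_force: [-2.5, -4.5, -4.5]
opening: 0.0147
```

```bash
python3 - <<'E'
from h import *
c=ctrl.get_calibration("wrist");im=ctrl.get_image("wrist");cv2.imwrite("pics/w5.png",im)
for f in("w4","w5"):
    h=cv2.cvtColor(cv2.imread(f"pics/{f}.png"),cv2.COLOR_BGR2HSV)
    m=cv2.inRange(h,(0,170,60),(4,255,255))
    N,l,s,ce=cv2.connectedComponentsWithStats(m)
    print(f,[(s[k].tolist(),ce[k].round(1).tolist()) for k in range(1,N) if s[k,4]>30])
print(proj(c,[pivot+.07*(-np.cos(a)*my+np.sin(a)*n) for a in(1.8,1.9,2.0,2.1,2.2)]).round(1).tolist())
cv2.imwrite("pics/z5.png",np.hstack([cv2.resize(cv2.imread(f"pics/{f}.png")[210:360,250:390],None,fx=2.8,fy=3.5,interpolation=2) for f in("w4","w5")]))
E
```

```text
w4 [([300, 270, 38, 50, 1130], [319.0, 298.2])]
w5 [([300, 278, 39, 44, 1049], [319.1, 301.7])]
[[320.5, 336.1], [320.4, 319.2], [320.4, 302.0], [320.4, 284.8], [320.4, 268.1]]
```

View pics/z5.png

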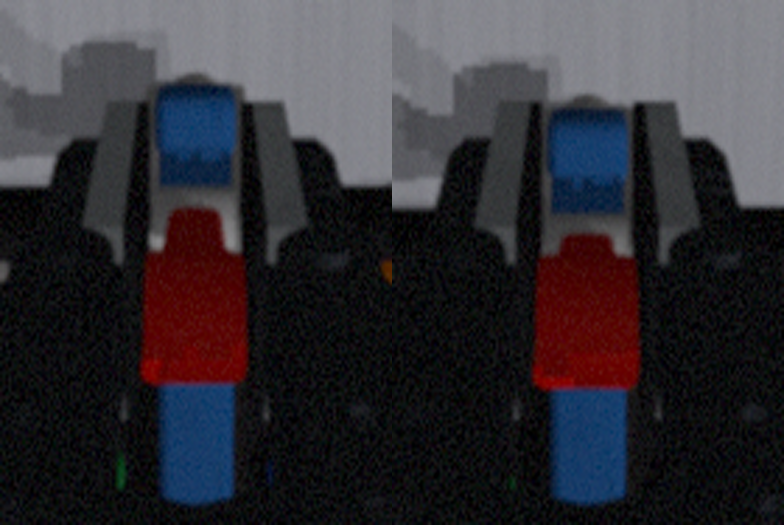

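The barrel has not slipped in the grip, and by image row it went from about 1.94 to about 2.0 rad. I'll push on until the force shows the stop.

>>> {"api": "carry_out", "payload": {"steps": [[0.8,2.7,-1.1,0,0,0,-1],[1.6,5.4,-2.2,0,0,0,-1],[1.6,5.4,-2.2,0,0,0,-1]]}}

```text
clock: 8.28
ee_pos: [0.5361, 0.0151, 0.212]
tcp_rot: [[0.82, 0.572, 0.026], [-0.018, -0.019, 1.0], [0.572, -0.82, -0.005]]
wrist_force: [-15.2, -18.4, 5.3]
opening: 0.0146
```

The stop was reached: reaction −18 N, with the motion blocked. I'll unload, release and retreat.

>>> {"api": "carry_out", "payload": {"steps": [[-0.8,-2.7,1.1,0,0,0,-1],[-0.8,-2.7,1.1,0,0,0,-0.3],[-0.8,-2.7,1.1,0,0,0,0.3],[-0.8,-2.7,1.1,0,0,0,0.3],[-12,-2.7,18,0,0,0,0.5],[-28,-2.7,41,0,0,0,0.5],[-46,-2.7,66,0,0,0,0.5],[-46,-2.7,66,0,0,0,0.5]]}}

```text
clock: 9.28
ee_pos: [0.4926, 0.0155, 0.2811]
tcp_rot: [[0.815, 0.578, 0.026], [-0.021, -0.015, 1.0], [0.579, -0.816, 0.0]]
wrist_force: [0.6, 0.5, 0.1]
opening: 0.064
```

```bash
python3 - <<'E'
from h import *
o=ctrl.get_obs();print(o["clock"],o["ee_pos"].round(4),o["joints"].round(2),o["wrist_force"].round(1),o["wrist_torque"].round(2))
c=ctrl.get_calibration("wrist")
# nut: top now 3mm higher; centre 14 below top
nc=nuttop+.003*n-.014*n
for a in(0,30,60,90,-30,-60,-90,180):
    R=Ro.from_rotvec(np.radians(a)*n).as_matrix()@RL
    print(a,delta(nc+.004*n-g*n+.07*n,R))
E
```

```text
9.275 [0.4926 0.0155 0.2811] [-0.17 -0.18  2.04  0.14  0.67 -0.23] [0.6 0.5 0.1] [-0.01  0.24  0.05]
0 (array([  34.6, -174.7,  -62.3]), array([-0.02,  0.15,  0.17]))
30 (array([  34.6, -174.7,  -62.3]), array([-17.34,   0.56,  24.66]))
60 (array([  34.6, -174.7,  -62.3]), array([-34.67,   0.97,  49.15]))
90 (array([  34.6, -174.7,  -62.3]), array([-52.  ,   1.36,  73.63]))
-30 (array([  34.6, -174.7,  -62.3]), array([ 17.3 ,  -0.26, -24.32]))
-60 (array([  34.6, -174.7,  -62.3]), array([ 34.62,  -0.69, -48.82]))
-90 (array([  34.6, -174.7,  -62.3]), array([ 51.93,  -1.12, -73.31]))
180 (array([  34.6, -174.7,  -62.3]), array([ 103.84,   -2.48, -146.82]))
```

>>> {"api": "carry_out", "payload": {"steps": [[0,-20,0,-5.1,0.1,7.3,0.5],[4,-40,0,-10.3,0.3,14.5,0.5],[8,-60,0,-15.4,0.4,21.8,0.5],[12,-80,0,-20.5,0.5,29,0.5],[16,-100,-5,-25.7,0.7,36.3,0.5],[20,-120,-15,-30.8,0.8,43.6,0.5],[25,-140,-30,-36,0.9,50.9,0.5],[30,-160,-45,-41,1.1,58,0.5],[34.6,-174.7,-62.3,-46.2,1.2,65.4,0.5],[34.6,-174.7,-62.3,-46.2,1.2,65.4,0.5]]}}

```text
clock: 10.52
ee_pos: [0.5259, -0.1598, 0.2131]
tcp_rot: [[0.173, 0.572, -0.802], [0.98, -0.018, 0.199], [0.099, -0.82, -0.564]]
wrist_force: [-0.0, 0.4, 0.1]
opening: 0.064
```

```bash
python3 - <<'E'
from h import *
import pickle
o=ctrl.get_obs();print(o["clock"],o["ee_pos"].round(4),o["joints"].round(2),o["wrist_force"].round(1),o["wrist_torque"].round(2))
c=ctrl.get_calibration("wrist");im=ctrl.get_image("wrist");cv2.imwrite("pics/w6.png",im);pickle.dump(c,open("w6.pkl","wb"))
nc=nuttop+.003*n-.014*n
R=Ro.from_rotvec(np.radians(80)*n).as_matrix()@RL
print(delta(nc+.004*n-g*n+.07*n,R))
print("nut top pred",proj(c,nc+.014*n),proj(c,[nc+.014*n+.015*v for v in(u,-u,my,-my)]).round(1).tolist())
E
```

```text
10.525 [ 0.5259 -0.1598  0.2131] [-0.65  0.01  2.06  0.59  0.64 -2.41] [-0.   0.4  0.1] [0.05 0.3  0.04]
(array([1.1, 0.1, 4.6]), array([ 0.01, -0.2 ,  0.47]))
nut top pred [[321.82532584 234.08670528]] [[326.4, 257.8], [317.0, 209.4], [347.8, 229.7], [296.1, 238.5]]
```

View pics/w6.png

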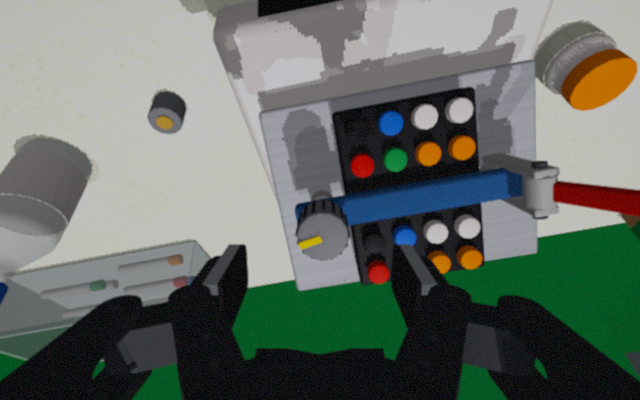

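The nut top is at about (322,235), against a prediction of (322,234). I'll descend most of the way and check.

>>> {"api": "carry_out", "payload": {"steps": [[10,0,-10,0,0,0,0.5],[20,0,-22,0,0,0,0.5],[30,-0.5,-34,0,0,0,0.5],[30,-0.5,-34,0,0,0,0.5],[30,-0.5,-34,0,0,0,0.5]]}}

```text
clock: 11.2
ee_pos: [0.5563, -0.1596, 0.1816]
tcp_rot: [[0.169, 0.575, -0.8], [0.981, -0.019, 0.193], [0.096, -0.818, -0.567]]
wrist_force: [-0.2, -0.4, -0.4]
opening: 0.0641
```

```bash
python3 - <<'E'
from h import *
nc=nuttop+.003*n-.014*n
R=Ro.from_rotvec(np.radians(80)*n).as_matrix()@RL
print(delta(nc+.004*n-g*n,R),ctrl.get_obs()["wrist_force"].round(1))
E
```

```text
(array([ 11.2,  -0.6, -20. ]), array([ 0.21, -0.07,  0.26])) [-0.2 -0.4 -0.4]
```

>>> {"api": "carry_out", "payload": {"steps": [[5.6,-0.3,-10,0,0,0,0.5],[11.2,-0.6,-20,0,0,0,0.5],[11.2,-0.6,-20,0,0,0,0.5],[11.2,-0.6,-20,0,0,0,0],[11.2,-0.6,-20,0,0,0,-0.5],[11.2,-0.6,-20,0,0,0,-1],[11.2,-0.6,-20,0,0,0,-1],[11.2,-0.6,-20,0,0,0,-1]], "squeeze": 30}}

```text
clock: 12.2
ee_pos: [0.5675, -0.1602, 0.1622]
tcp_rot: [[0.169, 0.576, -0.8], [0.981, -0.019, 0.193], [0.096, -0.817, -0.568]]
wrist_force: [-1.9, 1.6, 3.7]
opening: 0.0292
```

```bash
python3 - <<'E'
from h import *
o=ctrl.get_obs()
nc=nuttop+.003*n-.014*n
R=Ro.from_rotvec(np.radians(80)*n).as_matrix()@RL
print(delta(nc+.004*n-g*n,R),o["wrist_force"].round(1),o["wrist_torque"].round(2),"Tn",o["wrist_torque"]@n,o["opening"],o["joints"].round(3),o["tau"].round(2))
print("per 10deg cw",-10*n)
E
```

```text
(array([ 0.1,  0. , -0.6]), array([ 0.22, -0.03,  0.27])) [-1.9  1.6  3.7] [0.26 0.2  0.19] Tn 0.010457482385554972 0.029193059050510905 [-0.584  0.131  2.083  0.699  0.489 -2.507] [-8.300e-01 -2.708e+01 -2.109e+01  1.100e+00 -2.010e+00 -1.000e-02]
per 10deg cw [ 5.76283948 -0.13077712 -8.17144898]
```

>>> {"api": "carry_out", "payload": {"steps": [[0,0,0,4.3,-0.1,-6.1,-1],[0,0,0,8.6,-0.2,-12.3,-1],[0,0,0,13,-0.3,-18.4,-1],[0,0,0,17.3,-0.4,-24.5,-1]]}}

```text
clock: 12.7
ee_pos: [0.5673, -0.1606, 0.162]
tcp_rot: [[0.549, 0.573, -0.608], [0.75, -0.018, 0.661], [0.368, -0.819, -0.44]]
wrist_force: [-4.3, 0.9, 3.9]
opening: 0.0292
```

```bash
cat > t.py <<'E'
from h import *
o=ctrl.get_obs();x=np.array(o["tcp_rot"])[:,0]
print(o["clock"],"phi",np.degrees(np.arctan2(x@my,x@u)).round(1),"Tn",round(float(o["wrist_torque"]@n),3),"F",o["wrist_force"].round(1),"j6",o["joints"][5].round(3),"tau6",o["tau"][5].round(3),"pos",o["ee_pos"].round(4),"open",o["opening"].round(4))
E
python3 t.py
```

```text
Traceback (most recent call last):
  File "t.py", line 3, in <module>
    print(o["clock"],"phi",np.degrees(np.arctan2(x@my,x@u)).round(1),"Tn",round(float(o["wrist_torque"]@n),3),"F",o["wrist_force"].round(1),"j6",o["joints"][5].round(3),"tau6",o["tau"][5].round(3),"pos",o["ee_pos"].round(4),"open",o["opening"].round(4))
                                                                                                                                                                                                                                       ^^^^^^^^^^^^^^^^^^
AttributeError: 'float' object has no attribute 'round'
```

```bash
sed -i 's/o\["opening"\].round(4)/round(o["opening"],4)/' t.py; python3 t.py
```

```text
12.7 phi 49.7 Tn 0.048 F [-4.3  0.9  3.9] j6 -1.974 tau6 -0.805 pos [ 0.5673 -0.1606  0.162 ] open 0.0292
```

>>> {"api": "carry_out", "payload": {"steps": [[0,0,0,4.3,-0.1,-6.1,-1],[0,0,0,8.6,-0.2,-12.3,-1],[0,0,0,13,-0.3,-18.4,-1],[0,0,0,17.3,-0.4,-24.5,-1]]}}

```text
clock: 13.2
ee_pos: [0.5669, -0.1608, 0.1618]
tcp_rot: [[0.78, 0.572, -0.254], [0.32, -0.016, 0.947], [0.538, -0.82, -0.195]]
wrist_force: [-5.8, -0.2, 3.4]
opening: 0.0294
```

```bash
python3 t.py
```

```text
13.2 phi 19.7 Tn 0.029 F [-5.8 -0.2  3.4] j6 -1.45 tau6 -0.794 pos [ 0.5669 -0.1608  0.1618] open 0.0294
```

>>> {"api": "carry_out", "payload": {"steps": [[0,0,0,4.3,-0.1,-6.1,-1],[0,0,0,8.6,-0.2,-12.3,-1],[0,0,0,13,-0.3,-18.4,-1],[0,0,0,17.3,-0.4,-24.5,-1]]}}

```text
clock: 13.7
ee_pos: [0.5665, -0.1607, 0.1615]
tcp_rot: [[0.803, 0.571, 0.168], [-0.196, -0.013, 0.98], [0.562, -0.821, 0.102]]
wrist_force: [-7.7, -0.5, 4.6]
opening: 0.029
```

```bash
python3 t.py
```

```text
13.7 phi -10.3 Tn 0.036 F [-7.7 -0.5  4.6] j6 -0.932 tau6 -0.785 pos [ 0.5665 -0.1607  0.1615] open 0.029
```

>>> {"api": "carry_out", "payload": {"steps": [[0,0,0,4.3,-0.1,-6.1,-1],[0,0,0,8.6,-0.2,-12.3,-1],[0,0,0,13,-0.3,-18.4,-1],[0,0,0,17.3,-0.4,-24.5,-1]]}}

```text
clock: 14.2
ee_pos: [0.5663, -0.1606, 0.161]
tcp_rot: [[0.614, 0.572, 0.544], [-0.658, -0.01, 0.753], [0.435, -0.821, 0.37]]
wrist_force: [-3.7, 1.2, 2.1]
opening: 0.0291
```

```bash
python3 t.py
```

```text
14.2 phi -40.1 Tn 0.599 F [-3.7  1.2  2.1] j6 -0.419 tau6 -0.186 pos [ 0.5663 -0.1606  0.161 ] open 0.0291
```

The stop came between −10° and −40° (torque 0.6 N m). I'll unwind in small steps to find where the load goes off, and check whether the stripe is visible.

```bash
cat > st.py <<'E'
from h import *
import sys
# stripe direction on nut top plane, deg about n from u, by yellow centroid & long axis
nc=nuttop+.003*n
def stripe(f,c,off=0.0):
    im=cv2.imread(f);h=cv2.cvtColor(im,cv2.COLOR_BGR2HSV);m=cv2.inRange(h,(20,110,70),(36,255,255))
    P=nc+off*n;w=proj(c,P)[0];yy,xx=np.nonzero(m);k=np.hypot(xx-w[0],yy-w[1])<45;xx,yy=xx[k],yy[k]
    if len(xx)<15: return print("no stripe",len(xx),w)
    q=[]
    for a in zip(xx,yy):
        o,d=ray(c,a);X=o+d*((P-o)@n)/(d@n)-P;q.append([X@u,X@my])
    q=np.array(q);ce=q.mean(0);ev=np.linalg.svd(q-ce,full_matrices=False)[2][0];ev*=np.sign(ev@ce)
    print(f,len(q),"centroid mm",(1e3*ce).round(1),"axis deg",np.degrees(np.arctan2(ev[1],ev[0])).round(1),"centroid deg",np.degrees(np.arctan2(ce[1],ce[0])).round(1))
if __name__=="__main__":
    f=f"pics/{sys.argv[1]}.png";c=ctrl.get_calibration("wrist");cv2.imwrite(f,ctrl.get_image("wrist"));stripe(f,c)
E
python3 - <<'E'
import pickle
from st import *
stripe("pics/w6.png",pickle.load(open("w6.pkl","rb")));stripe("pics/w1.png",pickle.load(open("w1.pkl","rb")),-.003);stripe("pics/w2.png",pickle.load(open("w2.pkl","rb")),-.003)
E
python3 st.py w7; python3 t.py
```

```text
pics/w6.png 176 centroid mm [ 3.6 -7.7] axis deg -81.0 centroid deg -65.2
pics/w1.png 82 centroid mm [ 3.1 -8.7] axis deg -79.6 centroid deg -70.3
pics/w2.png 81 centroid mm [ 3.1 -7.6] axis deg -81.3 centroid deg -68.0
pics/w7.png 405 centroid mm [-8.4 -1.4] axis deg 178.4 centroid deg -170.7
14.25 phi -40.3 Tn 0.527 F [-5.  -0.1  2.4] j6 -0.417 tau6 0.856 pos [ 0.5664 -0.1605  0.1611] open 0.0293
```

The stripe is visible inside the grip, and its axis went from −81° to 178°. The nut therefore turned about 101° clockwise to the stop, then the fingers slipped about 19°. I'll back off 80° first, then measure.

>>> {"api": "carry_out", "payload": {"steps": [[0,0,0,-5.8,0.1,8.2,-1],[0,0,0,-11.5,0.3,16.3,-1],[0,0,0,-17.3,0.4,24.5,-1],[0,0,0,-23.1,0.5,32.7,-1],[0,0,0,-28.8,0.7,40.9,-1],[0,0,0,-34.6,0.8,49,-1],[0,0,0,-40.3,0.9,57.2,-1],[0,0,0,-46.1,1,65.4,-1],[0,0,0,-46.1,1,65.4,-1]]}}

```text
clock: 15.38
ee_pos: [0.5673, -0.1606, 0.1617]
tcp_rot: [[0.644, 0.573, -0.507], [0.627, -0.016, 0.779], [0.438, -0.82, -0.369]]
wrist_force: [-1.5, -0.7, 2.5]
opening: 0.0291
```

```bash
python3 st.py w8; python3 t.py
```

```text
pics/w8.png 396 centroid mm [ 0.5 -8.9] axis deg -100.7 centroid deg -86.8
15.425 phi 39.8 Tn 0.046 F [-2.8 -0.6  2.6] j6 -1.804 tau6 -0.031 pos [ 0.5673 -0.1606  0.1618] open 0.0292
```

>>> {"api": "carry_out", "payload": {"steps": [[0,0,0,-2.8,0.1,4,-1],[0,0,0,-5.6,0.1,7.9,-1],[0,0,0,-5.6,0.1,7.9,-1],[0,0,0,-5.6,0.1,7.9,-1]]}}

```text
clock: 15.92
ee_pos: [0.5674, -0.1605, 0.1618]
tcp_rot: [[0.55, 0.574, -0.607], [0.748, -0.017, 0.663], [0.37, -0.819, -0.438]]
wrist_force: [-2.3, -0.6, 2.0]
opening: 0.0289
```

```bash
python3 st.py w9; python3 t.py
```

```text
pics/w9.png 388 centroid mm [ 2.1 -8.9] axis deg -91.2 centroid deg -77.1
15.975 phi 49.5 Tn 0.026 F [-2.8  0.4  2.8] j6 -1.975 tau6 0.029 pos [ 0.5674 -0.1605  0.1618] open 0.0292
```

That gives 90.4° by the stripe and 89.8° by the gripper. Releasing and retreating.

>>> {"api": "carry_out", "payload": {"steps": [[0,0,0,0,0,0,-0.3],[0,0,0,0,0,0,0.3],[0,0,0,0,0,0,0.5],[0,0,0,0,0,0,0.5],[-14,0.3,20,0,0,0,0.5],[-32,0.7,45,0,0,0,0.5],[-52,1,74,0,0,0,0.5],[-70,1.5,99,0,0,0,0.5],[-70,1.5,99,0,0,0,0.5]]}}

```text
clock: 17.1
ee_pos: [0.4976, -0.1597, 0.2632]
tcp_rot: [[0.549, 0.577, -0.605], [0.75, -0.02, 0.661], [0.369, -0.817, -0.443]]
wrist_force: [-0.7, -0.0, -0.8]
opening: 0.0638
```

```bash
python3 st.py w10; python3 t.py; python3 - <<'E'
from h import *
# lever-open regrip pose: TCP measured at the stop, unloaded, minus ~1 mm
T=np.array([.5359,.0140,.2123])
R=RL
print("above",delta(T+.07*n,R)); print("down",-70*n)
E
```

```text
pics/w10.png 110 centroid mm [ 1.2 -8.2] axis deg -92.7 centroid deg -81.5
17.15 phi 49.6 Tn -0.059 F [-0.6 -0.7 -0.3] j6 -1.845 tau6 0.008 pos [ 0.4975 -0.1593  0.2617] open 0.064
above (array([ -1.9, 174.2,   7.8]), array([ 28.79,  -0.85, -40.43]))
down [ 40.33987635  -0.91543986 -57.20014288]
```

>>> {"api": "carry_out", "payload": {"steps": [[-4,20,12,3.6,-0.1,-5,0.5],[-8,45,20,7.2,-0.2,-10,0.5],[-10,70,25,10.8,-0.3,-15.2,0.5],[-10,95,25,14.4,-0.4,-20.2,0.5],[-8,120,20,18,-0.5,-25.3,0.5],[-5,145,15,21.6,-0.6,-30.4,0.5],[-2,165,10,25.2,-0.7,-35.5,0.5],[-1.9,174.2,7.8,28.8,-0.8,-40.4,0.5],[-1.9,174.2,7.8,28.8,-0.8,-40.4,0.5],[-1.9,174.2,7.8,28.8,-0.8,-40.4,0.5]]}}

```text
clock: 18.4
ee_pos: [0.4956, 0.0153, 0.2678]
tcp_rot: [[0.818, 0.575, 0.019], [-0.017, -0.01, 1.0], [0.575, -0.818, 0.002]]
wrist_force: [0.9, 0.1, 1.3]
opening: 0.0642
```

```bash
python3 - <<'E'
from h import *
T=np.array([.5359,.0140,.2123])
print("above",delta(T+.07*n,RL)); print("grip",delta(T,RL))
c=ctrl.get_calibration("wrist");im=ctrl.get_image("wrist");cv2.imwrite("pics/w11.png",im)
h=cv2.cvtColor(im,cv2.COLOR_BGR2HSV);m=cv2.inRange(h,(0,170,60),(4,255,255))
N,l,s,ce=cv2.connectedComponentsWithStats(m);print([(s[k].tolist(),ce[k].round(1).tolist()) for k in range(1,N) if s[k,4]>60])
print(proj(c,[pivot+.07*(-np.cos(a)*my+np.sin(a)*n) for a in(1.8,1.9,2.0,2.1)]).round(1).tolist())
E
```

```text
above (array([-0. , -0.4,  1.7]), array([-0.11, -0.1 , -0.2 ]))
grip (array([ 40.3,  -1.3, -55.5]), array([-0.11, -0.1 , -0.2 ]))
[([308, 232, 25, 24, 480], [320.7, 243.7]), ([283, 318, 17, 17, 211], [291.1, 326.6]), ([365, 318, 16, 17, 194], [372.6, 326.6])]
[[321.3, 267.0], [321.3, 255.5], [321.3, 244.0], [321.3, 232.7]]
```

View pics/w11.png

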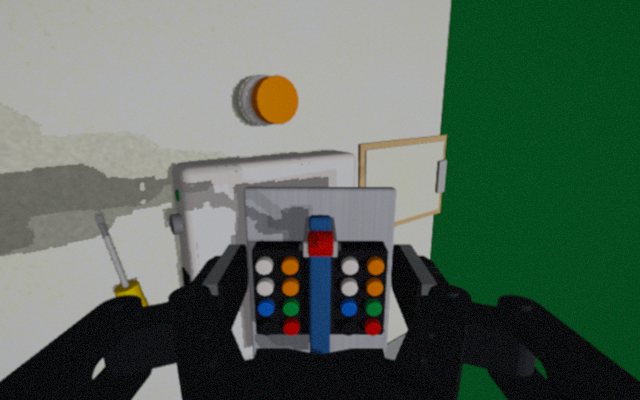

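The lever stands at 2.0 rad: the barrel shows at (320.7,243.7), matching the 2.0 prediction. That also means it had sat about 14 mm off the pad centre at the end of opening, so I'll regrip it centred.

```bash
python3 - <<'E'
from h import *
B=lambda a:pivot+.07*(-np.cos(a)*my+np.sin(a)*n)
T=B(2.0)+(.006-g)*n
d=delta(T,RL);print("grip",d,"above",d[0]+70*n)
for a in np.arange(1.8,-.01,-.2): print(round(a,1),(1e3*(B(a)-B(2.0))).round(1).tolist())
E
```

```text
grip (array([ 37.7, -14.9, -50. ]), array([-0.12, -0.07, -0.15])) above [ -2.63987635 -13.98456014   7.20014288]
1.8 [-2.9, -13.2, 3.7]
1.6 [-4.3, -27.0, 5.2]
1.4 [-4.0, -40.9, 4.4]
1.2 [-2.2, -54.5, 1.3]
1.0 [1.2, -67.0, -3.9]
0.8 [6.0, -78.1, -11.0]
0.6 [11.9, -87.2, -19.7]
0.4 [18.8, -94.1, -29.7]
0.2 [26.4, -98.4, -40.6]
0.0 [34.4, -99.9, -52.0]
```

>>> {"api": "carry_out", "payload": {"steps": [[-2,-14,5,0,0,0,0.5],[10,-14.5,-12,0,0,0,0.5],[24,-15,-31,0,0,0,0.5],[37.7,-15,-50,0,0,0,0.5],[37.7,-15,-50,0,0,0,0.5],[37.7,-15,-50,0,0,0,-0.3],[37.7,-15,-50,0,0,0,-1],[37.7,-15,-50,0,0,0,-1],[37.7,-15,-50,0,0,0,-1]], "squeeze": 50}}

```text
clock: 19.58
ee_pos: [0.5311, 0.0007, 0.2181]
tcp_rot: [[0.819, 0.574, 0.02], [-0.017, -0.009, 1.0], [0.574, -0.819, 0.002]]
wrist_force: [-6.6, -0.3, 4.4]
opening: 0.0148
```

>>> {"api": "carry_out", "payload": {"steps": [[0,0,0,0,0,0,-1],[-1.5,-6.5,2,0,0,0,-1],[-2.9,-13.2,3.7,0,0,0,-1],[-4.3,-27,5.2,0,0,0,-1],[-4,-40.9,4.4,0,0,0,-1],[-2.2,-54.5,1.3,0,0,0,-1],[-2.2,-54.5,1.3,0,0,0,-1]]}}

```text
clock: 20.45
ee_pos: [0.529, -0.0535, 0.2194]
tcp_rot: [[0.819, 0.573, 0.02], [-0.018, -0.008, 1.0], [0.574, -0.819, 0.004]]
wrist_force: [-7.1, 1.8, 3.9]
opening: 0.0149
```

```bash
python3 - <<'E'
from h import *
B=lambda a:pivot+.07*(-np.cos(a)*my+np.sin(a)*n)
print(delta(B(1.2)+(.006-g)*n,RL),ctrl.get_obs()["opening"],ctrl.get_obs()["wrist_force"].round(1))
E
```

```text
(array([ 2.2, -0.8,  0. ]), array([-0.23, -0.2 , -0.16])) 0.014864560900887494 [-7.1  1.8  3.9]
```

>>> {"api": "carry_out", "payload": {"steps": [[3.4,-12.5,-5.2,0,0,0,-1],[8.2,-23.6,-12.3,0,0,0,-1],[14.1,-32.7,-21,0,0,0,-1],[21,-39.6,-31,0,0,0,-1],[28.6,-43.9,-41.9,0,0,0,-1],[33,-45,-48,0,0,0,-1],[36.6,-45.4,-53.3,0,0,0,-1],[36.6,-45.4,-53.3,0,0,0,-1]]}}

```text
clock: 21.45
ee_pos: [0.5655, -0.1003, 0.1656]
tcp_rot: [[0.819, 0.574, 0.019], [-0.015, -0.011, 1.0], [0.574, -0.819, -0.001]]
wrist_force: [-10.3, -8.1, 1.7]
opening: 0.0145
```

```bash
python3 t.py; python3 - <<'E'
from h import *
F=ctrl.get_obs()["wrist_force"];print("Fu,Fy,Fn",F@u,F@my,F@n);print(delta(barrel+(.006-g)*n,RL))
E
```

```text
21.45 phi 0.2 Tn 0.357 F [-10.3  -8.1   1.7] j6 -0.923 tau6 0.341 pos [ 0.5655 -0.1003  0.1656] open 0.0145
Fu,Fy,Fn -7.31608575966328 -8.31763308191785 7.260135761016194
(array([2.2, 0.6, 0.5]), array([ 0.03, -0.2 , -0.21]))
```

Near closed, at about 7 N. I'll press a few mm more to seat it against the stop.

>>> {"api": "carry_out", "payload": {"steps": [[1,0.5,-1.5,0,0,0,-1],[2,0.7,-3,0,0,0,-1],[2,0.7,-3,0,0,0,-1]]}}

```text
clock: 21.82
ee_pos: [0.5674, -0.1001, 0.163]
tcp_rot: [[0.819, 0.574, 0.019], [-0.015, -0.013, 1.0], [0.574, -0.819, -0.002]]
wrist_force: [-11.8, -7.9, 2.8]
opening: 0.0145
```

```bash
python3 - <<'E'
from h import *
F=ctrl.get_obs()["wrist_force"];print("Fu,Fy,Fn",F@u,F@my,F@n);print(delta(barrel+(.006-g)*n,RL))
E
```

```text
Fu,Fy,Fn -7.851965957210097 -8.149534384899662 8.951866028365089
(array([0.4, 0.3, 3.1]), array([ 0.11, -0.16, -0.21]))
```

>>> {"api": "carry_out", "payload": {"steps": [[1,0,-1.5,0,0,0,-1],[2,0,-3,0,0,0,-1],[2,0,-3,0,0,0,-1]]}}

```text
clock: 22.2
ee_pos: [0.5695, -0.0996, 0.16]
tcp_rot: [[0.819, 0.574, 0.019], [-0.015, -0.012, 1.0], [0.574, -0.819, -0.001]]
wrist_force: [-11.1, -8.0, 3.0]
opening: 0.0147
```

```bash
python3 - <<'E'
from h import *
F=ctrl.get_obs()["wrist_force"];print("Fu,Fy,Fn",F@u,F@my,F@n);print(delta(barrel+(.006-g)*n,RL))
E
```

```text
Fu,Fy,Fn -7.2096172994869905 -8.244639940582347 8.75852133470972
(array([-1.7, -0.2,  6.1]), array([ 0.05, -0.16, -0.22]))
```

The force stays at about 9 N while the pads slide, so the lever looks seated. I'll release, retreat and inspect.

>>> {"api": "carry_out", "payload": {"steps": [[0,0,0,0,0,0,-0.3],[0,0,0,0,0,0,0.3],[0,0,0,0,0,0,0.5],[0,0,0,0,0,0,0.5],[-14,0.3,20,0,0,0,0.5],[-30,0.7,42,0,0,0,0.5],[-46,1,65,0,0,0,0.5],[-46,1,65,0,0,0,0.5]]}}

```text
clock: 23.2
ee_pos: [0.5261, -0.0983, 0.2277]
tcp_rot: [[0.815, 0.579, 0.021], [-0.017, -0.012, 1.0], [0.579, -0.815, 0.0]]
wrist_force: [0.8, -1.1, 0.2]
opening: 0.0637
```

```bash
python3 - <<'E'
from h import *
import pickle
c=ctrl.get_calibration("wrist");im=ctrl.get_image("wrist");cv2.imwrite("pics/w12.png",im)
def red(i):
    h=cv2.cvtColor(i,cv2.COLOR_BGR2HSV);m=cv2.inRange(h,(0,170,60),(4,255,255))
    N,l,s,ce=cv2.connectedComponentsWithStats(m);k=1+np.argmax(s[1:,4]);return s[k].tolist(),ce[k].round(1)
# lever end (lowest red row) predicted for several angles; compare to w3 (closed at start)
B=lambda a:pivot+.07*(-np.cos(a)*my+np.sin(a)*n)
for f,cc in(("w3",pickle.load(open("w3.pkl","rb"))),("w12",c)):
    print(f,red(cv2.imread(f"pics/{f}.png")),proj(cc,[B(a) for a in(0,.05,.1)]).round(1).tolist(),"pivot",proj(cc,pivot).round(1))
for v in("top","scene"):
    cv2.imwrite(f"pics/{v}12.png",ctrl.get_image(v))
a=cv2.imread("pics/w12.png")
cv2.imwrite("pics/z12.png",np.vstack([cv2.resize(a,(640,400)),np.hstack([cv2.resize(cv2.imread(f"pics/{x}.png")[155:255,260:360] if x[0]=='s' else cv2.imread(f"pics/{x}.png")[60:360,200:440],(213,200)) for x in("w3","w12","scene12")])[:, :640] if False else np.hstack([cv2.resize(cv2.imread(f"pics/{x}.png")[180:280,250:410],(320,200),interpolation=2) for x in("scene0","scene12")])]))
E
python3 st.py w13; python3 t.py
```

```text
w3 ([304, 116, 26, 121, 2210], array([317.4, 176.9])) [[319.1, 224.3], [319.1, 226.2], [319.1, 227.8]] pivot [[319.3 102.2]]
w12 ([299, 113, 27, 119, 2115], array([312.8, 175. ])) [[314.7, 216.4], [314.7, 218.1], [314.6, 219.5]] pivot [[314.3 102.4]]
pics/w13.png 123 centroid mm [ 0.3 -7.7] axis deg -94.3 centroid deg -87.6
23.4 phi -0.0 Tn 0.019 F [ 0.1 -0.  -0.7] j6 -0.816 tau6 -0.002 pos [ 0.5255 -0.0976  0.2244] open 0.0641
```

View pics/z12.png

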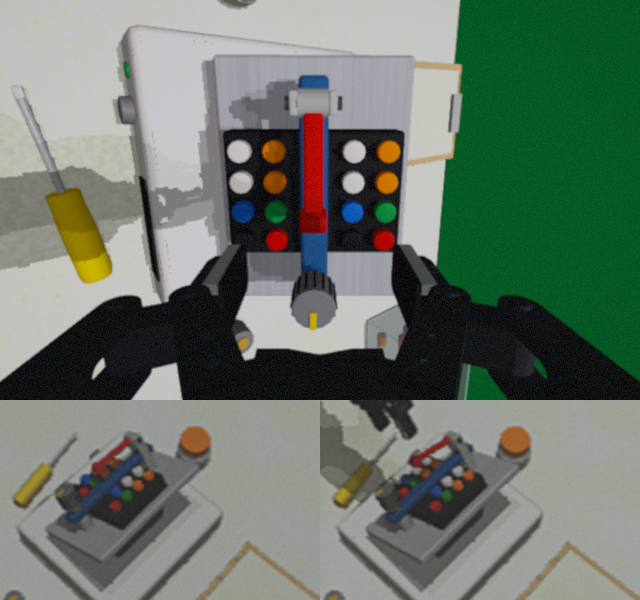

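The lever lies along the bar again, with the barrel at (313,220) and the nut stripe pointing −y. The arm was still settling in that picture, so I'll recheck the lever angle now that it is still.

>>> {"api": "carry_out", "payload": {"steps": [[7,0,-10,0,0,0,0.5],[7,0,-10,0,0,0,0.5],[7,0,-10,0,0,0,0.5],[7,0,-10,0,0,0,0.5]]}}

```text
clock: 23.9
ee_pos: [0.5327, -0.0979, 0.2155]
tcp_rot: [[0.817, 0.576, 0.021], [-0.018, -0.01, 1.0], [0.576, -0.817, 0.003]]
wrist_force: [-0.1, 0.5, 0.5]
opening: 0.0639
```

```bash
python3 - <<'E'
from h import *
import pickle
c=ctrl.get_calibration("wrist");im=ctrl.get_image("wrist");cv2.imwrite("pics/w14.png",im);c2=ctrl.get_calibration("wrist")
print(np.abs(c["xyz"]-np.array(c2["xyz"])).max())
B=lambda a:pivot+.07*(-np.cos(a)*my+np.sin(a)*n)
for f,cc in(("w3",pickle.load(open("w3.pkl","rb"))),("w14",c)):
    h=cv2.cvtColor(cv2.imread(f"pics/{f}.png"),cv2.COLOR_BGR2HSV)
    def big(lo,hi,y0=60,y1=290):
        m=cv2.inRange(h,lo,hi);m[:y0]=0;m[y1:]=0;N,l,s,ce=cv2.connectedComponentsWithStats(m);o=np.argsort(-s[1:,4])+1;return [(s[k].tolist(),ce[k].round(1).tolist()) for k in o[:6]]
    print(f,"red",big((0,170,60),(4,255,255))[0]);print(" org",big((8,180,90),(18,255,255))[:4])
    print(" pred barrel",proj(cc,[B(a) for a in(0,.05,.1)]).round(1).tolist(),"caps",proj(cc,[[.5538,-.0617,.1357],[.6186,-.0635,.183]]).round(1).tolist())
E
```

```text
0.00012313994894275204
w3 red ([304, 116, 26, 121, 2210], [317.4, 176.9])
 org [([263, 142, 25, 25, 472], [274.8, 154.1]), ([384, 176, 25, 24, 448], [395.3, 187.4]), ([264, 175, 24, 24, 441], [276.0, 186.8]), ([386, 142, 25, 26, 438], [396.9, 154.8])]
 pred barrel [[319.1, 224.3], [319.1, 226.2], [319.1, 227.8]] caps [[273.9, 154.4], [397.7, 155.5]]
w14 red ([301, 115, 29, 127, 2382], [315.3, 179.8])
 org [([261, 143, 26, 25, 468], [273.3, 154.9]), ([263, 176, 24, 24, 445], [274.9, 187.3]), ([382, 176, 24, 24, 431], [392.8, 187.8]), ([383, 143, 26, 25, 415], [394.2, 155.5])]
 pred barrel [[317.5, 224.8], [317.5, 226.6], [317.4, 228.2]] caps [[272.2, 155.3], [395.4, 156.0]]
```

With the views matched to within 1 px on the caps, the barrel's end sits 5 px lower than at the start. The lever is slightly up, probably dragged by the opening pads. I'll press it home with shut fingers.

```bash
python3 - <<'E'
from h import *
d=delta(barrel+.025*n,RL);print(d, delta(barrel+.008*n,RL)[0],delta(barrel+.0*n,RL)[0])
E
```

```text
(array([ 13.3,  -1.3, -18.8]), array([-0.14, -0.02, -0.11])) [ 23.1  -1.6 -32.7] [ 27.7  -1.7 -39.2]
```

>>> {"api": "carry_out", "payload": {"steps": [[0,-1,0,0,0,0,-1],[0,-1,0,0,0,0,-1],[0,-1,0,0,0,0,-1],[0,-1,0,0,0,0,-1],[7,-1.3,-10,0,0,0,-1],[13.3,-1.3,-18.8,0,0,0,-1],[17,-1.5,-24,0,0,0,-1],[20,-1.5,-28.3,0,0,0,-1],[23.1,-1.6,-32.7,0,0,0,-1],[23.1,-1.6,-32.7,0,0,0,-1]]}}

```text
clock: 25.2
ee_pos: [0.5558, -0.0993, 0.1825]
tcp_rot: [[0.818, 0.575, 0.021], [-0.019, -0.009, 1.0], [0.576, -0.818, 0.003]]
wrist_force: [0.2, 0.1, -0.5]
opening: 0.0004
```

```bash
cat > f.py <<'E'
from h import *
o=ctrl.get_obs();F=o["wrist_force"];print("Fu,Fy,Fn",F@u,F@my,F@n,"tip above barrel mm",1e3*(o["ee_pos"]-barrel)@n,o["opening"])
E
python3 f.py
```

```text
Fu,Fy,Fn -0.16271076674786214 0.12341435943582603 -0.5221164819336959 tip above barrel mm 7.614547370480373 0.0004317149253903576
```

>>> {"api": "carry_out", "payload": {"steps": [[0.6,0,-0.8,0,0,0,-1],[1.2,0,-1.6,0,0,0,-1],[1.7,0,-2.5,0,0,0,-1],[1.7,0,-2.5,0,0,0,-1]]}}

```text
clock: 25.7
ee_pos: [0.5573, -0.0995, 0.1808]
tcp_rot: [[0.817, 0.576, 0.021], [-0.018, -0.01, 1.0], [0.576, -0.817, 0.002]]
wrist_force: [-4.7, 0.9, 3.5]
opening: 0.0001
```

```bash
python3 f.py
```

```text
Fu,Fy,Fn -1.8637615832925938 0.7942587642801674 5.556705374110867 tip above barrel mm 5.367466456428686 0.00012141804065054898
```

>>> {"api": "carry_out", "payload": {"steps": [[0.6,0,-0.8,0,0,0,-1],[1.2,0,-1.6,0,0,0,-1],[1.2,0,-1.6,0,0,0,-1]]}}

```text
clock: 26.08
ee_pos: [0.5579, -0.0996, 0.1802]
tcp_rot: [[0.816, 0.577, 0.02], [-0.017, -0.011, 1.0], [0.577, -0.817, 0.001]]
wrist_force: [-15.8, -0.8, 14.5]
opening: -0.0001
```

```bash
python3 f.py
```

```text
Fu,Fy,Fn -4.543622308652122 -1.1334415176325068 20.995318779464405 tip above barrel mm 4.5157913206409575 -0.00012470519362234222
```

It is firmly seated: 21 N, with barely any further travel. Now I'll retreat straight up and recheck in the same view.

>>> {"api": "carry_out", "payload": {"steps": [[-3,0,5,0,0,0,-1],[-12,0,17,0,0,0,-1],[-25,1,35.2,0,0,0,-1],[-25,1,35.2,0,0,0,1],[-25,1,35.2,0,0,0,1],[-25,1,35.2,0,0,0,1],[-25,1,35.2,0,0,0,1],[-25,1,35.2,0,0,0,1]]}}

```text
clock: 27.08
ee_pos: [0.5337, -0.0984, 0.2136]
tcp_rot: [[0.818, 0.575, 0.021], [-0.019, -0.009, 1.0], [0.575, -0.818, 0.003]]
wrist_force: [-0.7, 0.2, 0.2]
opening: 0.0853
```

```bash
python3 - <<'E'
from h import *
c=ctrl.get_calibration("wrist");im=ctrl.get_image("wrist");cv2.imwrite("pics/w15.png",im)
h=cv2.cvtColor(im,cv2.COLOR_BGR2HSV)
def big(lo,hi):
    m=cv2.inRange(h,lo,hi);m[:60]=0;m[290:]=0;N,l,s,ce=cv2.connectedComponentsWithStats(m);o=np.argsort(-s[1:,4])+1;return [(s[k].tolist(),ce[k].round(1).tolist()) for k in o[:4]]
print("red",big((0,170,60),(4,255,255))[0]);print(big((8,180,90),(18,255,255)))
B=lambda a:pivot+.07*(-np.cos(a)*my+np.sin(a)*n)
print(proj(c,[B(0),B(.05)]).round(1).tolist(),"caps",proj(c,[[.5538,-.0617,.1357],[.6186,-.0635,.183]]).round(1).tolist())
E
python3 st.py w16
```

```text
red ([304, 116, 25, 120, 2208], [316.3, 176.2])
[([261, 143, 25, 24, 475], [273.2, 154.6]), ([383, 176, 25, 25, 456], [394.6, 187.7]), ([263, 176, 24, 24, 449], [274.6, 187.5]), ([385, 143, 25, 25, 443], [396.0, 155.0])]
[[318.1, 225.2], [318.1, 227.1]] caps [[272.4, 155.0], [396.8, 155.7]]
pics/w16.png 138 centroid mm [ 0.3 -7.8] axis deg -92.1 centroid deg -87.7
```

The lever blob now matches the initial closed view: (304,116,25×120) against (304,116,26×121). The nut stripe reads −92°, where −91.6° is a quarter turn from the stop. Handing in.

>>> {"api": "carry_out", "payload": {"steps": [[-15,0,21,0,0,0,1],[-35,0,49,0,0,0,1],[-35,0,49,0,0,0,1],[-35,0,49,0,0,0,1]]}}

```text
clock: 27.68
ee_pos: [0.4985, -0.0984, 0.2625]
tcp_rot: [[0.817, 0.576, 0.021], [-0.019, -0.01, 1.0], [0.576, -0.818, 0.003]]
wrist_force: [-0.1, 0.1, -0.4]
opening: 0.0853
```

```bash
python3 - <<'E'
from workcell import ctrl
o=ctrl.get_obs();print(o["clock"],o["wrist_force"].round(1));print(ctrl.finish_job())
E
```

```text
27.675 [-0.1  0.1 -0.4]
the job is handed in; nothing more can be done
None
```

The job is done and handed in at 27.7 s: the tray is clamped, and the nut sits a quarter turn back from its stop. The robot is clear, with the wrist force near zero.

- **Lever open:** I swung it to its stop (18 N reaction). A later wrist view put it at 2.0 rad.
- **Nut:** I turned it clockwise about 101° to the hard stop, where the torque jumped from about 0.04 to 0.6 N m and the fingers slipped about 19°. I then backed it off 90.4° by the stripe (89.8° by the gripper). After clamping, the stripe read −92.1°; a quarter turn is −91.6°.
- **Lever closed:** I folded it down and released it. The first check failed: the lever stood slightly up, probably dragged by the opening fingers. I pressed it home with shut fingers to a hard stop at 21 N. The last picture then matched the initial closed view to within 1 px.

**Disagreements and gaps:**
- My first height for the lever's barrel was about 2.5 mm too high; contact agreed with the stated 59 mm.
- The barrel slid in the grip while I opened the lever, so I regripped it centred for closing.
- I did not measure the bystanders' final positions. Nothing was steered near them, and those visible in the late pictures looked unmoved.

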